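# Sweep the used tube caps off the warming plate

### The arm

A 6-joint arm with a two-finger parallel gripper is mounted at the origin on the work surface. World frame = base frame: x ahead of the robot, y to its left, z up, the work surface at z = 0. Lengths are in m, angles in rad, forces in N, time in s.
With the tool pointing down it reaches from about 0.35 to 0.775 m from the base axis. Payload 5.5 kg.
Tool frame: the origin (TCP) lies midway between the tips of the shut fingers; the grasp point (between the pads) lies env.grasp_offset behind it (env.grasp_offset is the distance from the TCP to the grasp point, in m); z points along the fingers, y is the line along which they close (so a half turn about z gives the same grasp; the last joint's range is limited). The gripper opens to 85 mm and grips with 20 to 120 N. Pads are 22 mm wide; open, the fingers measure 114 mm over their backs; the gripper's body (76 mm by 85 mm) begins 54 mm behind the grasp point. The pads swing forward as they close: fully open they stand 13 mm farther back than shut.
Start: joints at [1.044, 0.313, 0.046, 1.304, 0, 1.431], TCP at [0.217, 0.533, 0.231] pointing down, gripper open.
Joint ranges: [-2.76, 2.76], [-0.86, 1.69], [-1.03, 1.26], [-2.2, 2.34], [-1.47, 1.5], [-3.14, 3.14]. Speed limits (rad/s): [2.57, 2.57, 3.14, 3.14, 3.14, 3.14].

### API

Orientations are given as a unit quaternion [w, x, y, z].
In Python, from workcell import monitor, viewer, order, env gives the robot as it stands.
- The arm moves only by the tool carry_out, never from a script. Its argument "plan" is a list that holds one entry, the list of rows, each a list of 7 numbers: the turn, a rotation vector about the world's x, y, z in rad, then the shift along the world's x, y, z in mm, then the finger opening in mm, from 0 to 85.4. A call has 1 to 20 rows; each row is the pose to reach, as a shift and turn from the pose commanded when the call began; what a row does not reach only later rows make up. A row lasts 1/10 s, in which the tool goes at most 50 mm and 8.59 degrees, less where a joint would pass 70% of its speed; a pose out of reach is approached as far as the arm can. A call with a gripper value outside its range is refused whole. The fingers move at their own pace and stop on an object; "squeeze" is the grip in N (left out, the last holds). Time passes only in rows, so rows that repeat a pose let the fingers close. It gives the time, the measured TCP pose, the force, the opening and the grip force at its end, in the units of the state.
- monitor.get_state(): the state, without advancing time (a new reading comes with each control period).
- viewer.read_camera(name): name is "side" or "top"; returns the picture (420x560x3 uint8, red, green, blue); there is no depth.
- viewer.calibration(name): a dict with "K" (3x3 intrinsics, pixels), "dist" ([k1, k2, p1, p2, k3] as OpenCV has them; the pictures are not rectified), "eye" and "rotation" of the camera in the world. Camera axes: x right, y down, z forward; pixel columns grow to the right and rows downward; lengths in m; the calibration is good to about 2 mm. A picture is of the moment at which its call begins. calibration takes no time and is no camera call.
- order.hand_in(): hands the job in; it is judged then, once.
The state is a dict: "clock": time; "joint_pos": joint angles; "qvel": joint speeds; "tau": joint torques, N m; "tcp_pos": TCP position; "orientation": TCP orientation; "wrist_force": force on the tool from outside, world axes, zero at the start; "ft_torque": the same for the moment, N m; "finger_gap": finger opening in m; "grip_force": force on a finger pad.
Only numpy, scipy, OpenCV 4.12 (cv2) and the standard library are available. Lean on these libraries where they do the work, as an engineer would, in place of code of your own. Each camera call takes 0.05 s, during which the arm holds its last target. There are 200 camera calls.

### The job

Clear the used caps from the warming plate: with the fingertips, sweep the three loose tube caps across the plate and off its end into the discard tray that stands against it, keeping them down on the plate all the way - do not pick any of them up. Leave the sample pot and the culture dish standing where they are on the plate.

Things in the scene. Friction and masses are not known exactly. Their poses are not given: they have to be found in the camera images.
- plate: Bench warming plate: a fixed flat slab with a white casing and a dark level top, 260 mm along its x, 380 mm along its y, 40 mm high, no rim. Origin at the centre of its underside on the bench, z up; the top is at z = 40 mm, its two short ends at y = -190 and +190 mm. A low console (32 mm deep, 150 mm long, 32 mm high) is on its -x long side, towards the robot.
- tray: Discard tray: open, empty, straight-sided steel tray, fixed, standing on the bench 2 mm away from one short end of the warming plate (it may be the +y or the -y end) with its axes parallel to the plate's. 250 mm along its x, 150 mm along its y, 32 mm high to its rim (the rolled rim adds 1.5 mm), walls and floor 3 mm thick; its rim is lower than the plate's top, so what is swept off that end drops in. Origin at the centre of its underside on the bench, z up.
- microrack: Blue rack for small tubes, fixed, on the bench beyond the other short end of the plate, 27 mm away from it: 225 mm along its x, 100 mm along its y, 46 mm high, with a few small tubes whose tops reach 52 mm. Origin at the centre of its underside. Not part of the job.
- cap_1: Used screw cap of a 50 ml tube, a white ribbed plastic disc 34 mm across and 13 mm high, about 12 g, lying flat and loose on the warming plate in the strip along the plate's -x long side. Origin at the centre of its underside.
- cap_2: Used screw cap like cap_1 (34 mm across, 13 mm high), lying loose on the plate in the strip along its +x long side. Origin at the centre of its underside.
- cap_3: Used screw cap like cap_1 (34 mm across, 13 mm high), lying loose near the middle of the plate, between the pot and the dish. Origin at the centre of its underside.
- pot: Closed sample pot standing loose on the plate's middle line, towards one short end: white, 52 mm across its lid, 54 mm high, 42 mm across its foot, about 70 g. Origin at the centre of its underside. It stays.
- dish: Closed culture dish standing loose on the plate's middle line, towards the other short end from the pot: flat white disc 60 mm across and 15 mm high, about 40 g. Origin at the centre of its underside. It stays.

How it is judged:
By the outcome, as a careful person would: the job done as asked, in the order asked, and still so for the second after the job is handed in, with the robot touching nothing.
It also fails if it takes over 70 s, if anything falls off the work surface, if the arm or the gripper's body presses on something with over 40 N, if the wrist force passes 120 N, or if a joint passes its speed limit or range.

## Working session

There is one attempt and no reset: what is moved stays moved. The work goes in short steps, Python scripts to look and compute and a tool call to move; the robot and the scene stay as the last step left them, time stands still between calls to the robot, and variables do not carry over. Pictures are saved under pics/ and viewed, at most 10 in all, crops included, and the job is handed in when it is done.

Besides the shell and the picture viewer there is one more tool, called after ">>>" by a JSON object that holds its "method" and its "body", one argument or row to a line. carry_out: Moves the arm, as the interface text tells. Its arguments: {"type":"object","properties":{"plan":{"type":"array","items":{"type":"array","items":{"type":"array","items":{"type":"number"}}}},"squeeze":{"type":"number"}},"required":["plan"]}

```bash
mkdir -p pics; ls; python3 - <<'E'
from workcell import monitor, viewer, order, env
import cv2,json
s=monitor.get_state();print({k:s[k] for k in('clock','tcp_pos','orientation','finger_gap')},env.grasp_offset)
for n in('top','side'):
    cv2.imwrite(f'pics/{n}0.png',viewer.read_camera(n)[:,:,::-1]); print(n,viewer.calibration(n))
E
```

```text
pics
{'clock': 0.0, 'tcp_pos': array([0.21666076, 0.53206562, 0.23041649]), 'orientation': array([-2.88698199e-04,  1.92207686e-01,  9.81353848e-01, -8.64320248e-04]), 'finger_gap': 0.0854593916110963} 0.0187
top {'K': array([[529.37001704,   0.        , 281.27805168],
       [  0.        , 529.37001704, 210.86205183],
       [  0.        ,   0.        ,   1.        ]]), 'dist': array([0.06525939, 0.        , 0.        , 0.        , 0.        ]), 'eye': array([0.40560728, 0.01034094, 1.0342699 ]), 'rotation': array([-0.04065415,  0.71532377, -0.69571858,  0.05133026])}
side {'K': array([[381.26675845,   0.        , 285.18224854],
       [  0.        , 381.26675845, 206.68027104],
       [  0.        ,   0.        ,   1.        ]]), 'dist': array([-0.10340227,  0.        ,  0.        ,  0.        ,  0.        ]), 'eye': array([ 0.51764997, -0.6308559 ,  0.46126875]), 'rotation': array([-0.49286584,  0.86998271, -0.00244019,  0.01440148])}
```

View pics/top0.png

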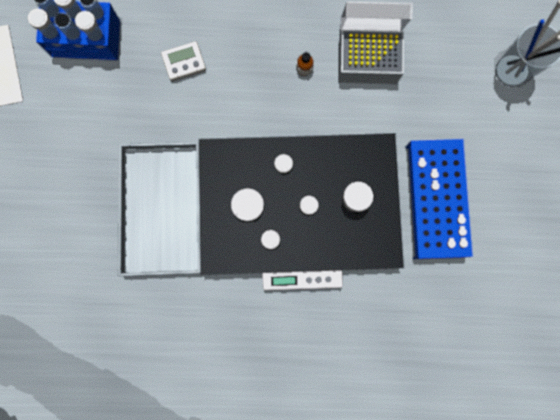

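View pics/side0.png

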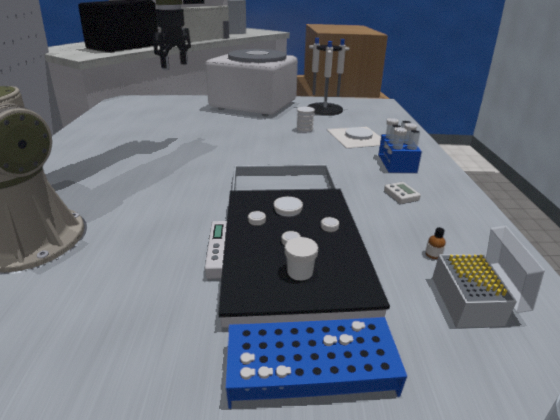

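The top view shows the tray on the left (+y end). The dish is at (247,205), cap_3 at (309,205), the pot at (358,197), cap_2 at (284,163) and cap_1 at (270,239).

```bash
cat > h.py <<'E'
from workcell import monitor, viewer, order, env
import cv2,numpy as np
from scipy.spatial.transform import Rotation as R
def ray(n,uv,z):
    c=viewer.calibration(n); q=c['rotation']
    p=cv2.undistortPoints(np.array([[uv]],float),c['K'],c['dist'])[0,0]
    d=R.from_quat([*q[1:],q[0]]).apply([*p,1]); e=c['eye']
    return e+d*(z-e[2])/d[2]
def look(save=None):
    im=viewer.read_camera('top')
    if save: cv2.imwrite(save,im[:,:,::-1])
    g=im.min(2); dark=(im.max(2)<60).astype(np.uint8)
    dark=cv2.morphologyEx(dark,cv2.MORPH_OPEN,np.ones((9,9)))
    c=max(cv2.findContours(dark,0,2)[0],key=cv2.contourArea); hull=cv2.convexHull(c)
    r=cv2.minAreaRect(hull); box=np.array([ray('top',p,.04)[:2] for p in cv2.boxPoints(r)])*1e3
    print('plate corners',box.round().tolist(),'centre',box.mean(0).round(1))
    for k in cv2.findContours((g>150).astype(np.uint8)*cv2.fillConvexPoly(np.zeros_like(g),hull,1),0,2)[0]:
        A=cv2.contourArea(k)
        if A<100: continue
        (u,v),rad=cv2.minEnclosingCircle(k)
        z=.053 if rad<13 else (.094 if u>330 else .055)
        print('px',(round(u),round(v)),round(rad,1),'xy',(ray('top',(u,v),z)[:2]*1e3).round(1))
E
python3 -c "
from h import *
look()
for p in ((122,147),(121,274),(198,146),(200,274)): print((ray('top',p,.033)[:2]*1e3).round())"
```

```text
plate corners [[683.0, -95.0], [694.0, -216.0], [437.0, -231.0], [427.0, -114.0]] centre [ 560.2 -164.2]
px (358, 196) 14.6 xy [ 560.4 -139.7]
[651. 305.]
[410. 291.]
[658. 161.]
[414. 146.]
```

```bash
sed -i "s/dark=cv2.morphologyEx.*/dark[:,:201]=0; dark[:,405:]=0; dark[:130]=0; dark[276:]=0; dark=cv2.morphologyEx(cv2.morphologyEx(dark,cv2.MORPH_OPEN,np.ones((3,3))),cv2.MORPH_CLOSE,np.ones((25,25)))/" h.py
python3 -c "
from h import *
look()
for p in ((199,139),(396,134),(403,268),(201,274)): print((ray('top',p,.04)[:2]*1e3).round())"
```

```text
plate corners [[679.0, -32.0], [696.0, -216.0], [437.0, -232.0], [421.0, -54.0]] centre [ 558.4 -133.4]
px (358, 196) 14.6 xy [ 560.4 -139.7]
[670. 159.]
[ 692. -220.]
[ 435. -233.]
[414. 143.]
```

```bash
python3 - <<'E'
s=open('h.py').read()
i=s.index("    g=im.min(2)"); j=s.index("    for k in")
s=s[:i]+"""    g=im.min(2); hull=np.array([(201,141),(394,137),(400,266),(203,271)])
    C=np.array([552.7,-37.7]); a=np.radians(3.4); M=np.array([[np.cos(a),np.sin(a)],[-np.sin(a),np.cos(a)]])
"""+s[j:]
s=s.replace("print('px',(round(u),round(v)),round(rad,1),'xy',(ray('top',(u,v),z)[:2]*1e3).round(1))","w=ray('top',(u,v),z)[:2]*1e3; print('px',(round(u),round(v)),round(rad,1),'xy',w.round(1),'plate',(M@(w-C)).round(1))")
open('h.py','w').write(s)
E
python3 -c "
from h import *
look()
for p in ((199,139),(396,134),(403,268),(201,274)): print((ray('top',p,.04)[:2]*1e3).round())"
```

```text
px (270, 239) 9.2 xy [481.   16.7] plate [-68.3  58.6]
px (309, 205) 9.1 xy [547.5 -53.8] plate [ -6.1 -15.8]
px (247, 204) 16.2 xy [545.3  61.7] plate [-1.5 99.7]
px (358, 196) 14.6 xy [ 560.4 -139.7] plate [   1.6 -102.3]
px (283, 163) 9.0 xy [626.4  -3.9] plate [75.5 29.3]
[670. 159.]
[ 692. -220.]
[ 435. -233.]
[414. 143.]
```

>>> {"method": "carry_out", "body": {
  "plan": [
    [[0, 0, -1.124, 267, -564, -60, 18], [0, 0, -1.124, 267, -564, -60, 18], [0, 0, -1.124, 267, -564, -60, 18], [0, 0, -1.124, 267, -564, -60, 18], [0, 0, -1.124, 267, -564, -60, 18], [0, 0, -1.124, 267, -564, -60, 18], [0, 0, -1.124, 267, -564, -60, 18], [0, 0, -1.124, 267, -564, -60, 18], [0, 0, -1.124, 267, -564, -60, 18], [0, 0, -1.124, 267, -564, -60, 18], [0, 0, -1.124, 267, -564, -60, 18], [0, 0, -1.124, 267, -564, -60, 18], [0, 0, -1.124, 267, -564, -60, 18], [0, 0, -1.124, 267, -564, -60, 18], [0, 0, -1.124, 267, -564, -60, 18], [0, 0, -1.124, 267, -564, -60, 18], [0, 0, -1.124, 267, -564, -60, 18], [0, 0, -1.124, 267, -564, -60, 18], [0, 0, -1.124, 267, -564, -60, 18], [0, 0, -1.124, 267, -564, -60, 18]]
  ]
}}

```text
clock: 2.25
tcp_pos: [0.4839, -0.031, 0.1715]
orientation: [0.0, 0.685, 0.728, 0.0]
wrist_force: [0.5, -0.7, 0.7]
finger_gap: 0.0181
grip_force: 0.0
```

>>> {"method": "carry_out", "body": {
  "plan": [
    [[0, 0, 0, 0, 0, -40, 18], [0, 0, 0, 0, 0, -80, 18], [0, 0, 0, 0, 0, -105, 18], [0, 0, 0, 0, 0, -120, 18], [0, 0, 0, 0, 0, -127, 18], [0, 0, 0, 0, 0, -127, 18], [0, 0, 0, 0, 0, -127, 18]]
  ]
}}

```text
clock: 2.95
tcp_pos: [0.4846, -0.0316, 0.0451]
orientation: [0.001, 0.686, 0.728, 0.0]
wrist_force: [0.5, -0.8, 0.7]
finger_gap: 0.018
grip_force: 0.0
```

```bash
python3 -c "
from h import *
cv2.imwrite('pics/s1.png',cv2.resize(viewer.read_camera('side')[150:350,150:420,::-1],None,fx=2.5,fy=2.5))"
```

```text
(no output)
```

View pics/s1.png

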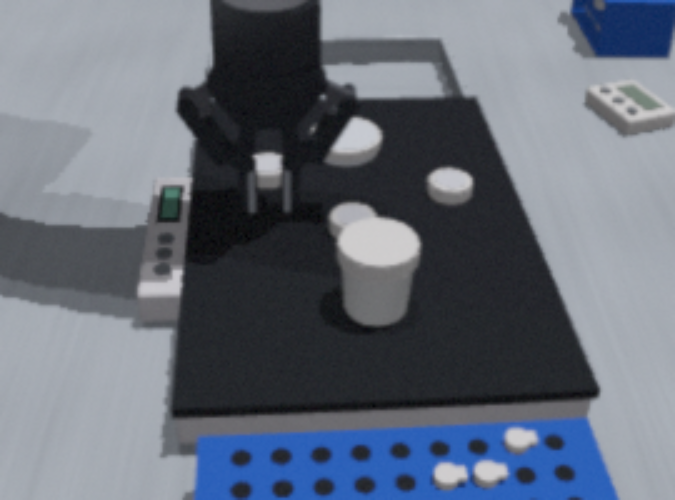

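>>> {"method": "carry_out", "body": {
  "plan": [
    [[0, 0, 0, 0, 6, -2, 18], [0, 0, 0, -1, 12, -2, 18], [0, 0, 0, -1, 18, -2, 18], [0, 0, 0, -1.5, 25, -2, 18], [0, 0, 0, -2, 34, -2, 18], [0, 0, 0, -2.6, 44, -2, 18], [0, 0, 0, -3.2, 54, -2, 18], [0, 0, 0, -3.8, 64, -2, 18], [0, 0, 0, -4.4, 74, -2, 18], [0, 0, 0, -5, 84, -2, 18], [0, 0, 0, -5.6, 94, -2, 18], [0, 0, 0, -6.2, 104, -2, 18], [0, 0, 0, -6.8, 114, -2, 18], [0, 0, 0, -7.4, 124, -2, 18], [0, 0, 0, -8, 134, -2, 18], [0, 0, 0, -8.6, 144, -2, 18], [0, 0, 0, -9.2, 154, -2, 18], [0, 0, 0, -9.8, 164, -2, 18], [0, 0, 0, -10.4, 174, -2, 18], [0, 0, 0, -11, 184, -2, 18]]
  ]
}}

```text
clock: 5.0
tcp_pos: [0.4729, 0.1534, 0.0423]
orientation: [0.0, 0.686, 0.728, 0.0]
wrist_force: [0.1, 0.7, 0.1]
finger_gap: 0.0177
grip_force: 0.0
```

>>> {"method": "carry_out", "body": {
  "plan": [
    [[0, 0, 0, -0.6, 10, 0, 18], [0, 0, 0, -0.6, 10, 0, 18], [0, 0, 0, -0.6, 10, 0, 18], [0, 0, 0, -0.6, 10, 40, 18], [0, 0, 0, -0.6, 10, 80, 18], [0, 0, 0, -0.6, 10, 80, 18]]
  ]
}}

```text
clock: 5.6
tcp_pos: [0.4761, 0.1628, 0.1275]
orientation: [0.003, 0.686, 0.728, 0.004]
wrist_force: [2.0, 1.7, 0.3]
finger_gap: 0.018
grip_force: 0.0
```

```bash
python3 -c "
from h import *
look('pics/t1.png')"
```

```text
px (309, 204) 9.4 xy [548.  -53.9] plate [ -5.7 -15.9]
px (247, 204) 16.4 xy [545.1  61.8] plate [-1.7 99.7]
px (358, 196) 14.9 xy [ 560.6 -139.8] plate [   1.8 -102.4]
px (283, 163) 9.3 xy [626.3  -3.7] plate [75.5 29.6]
```

View pics/t1.png

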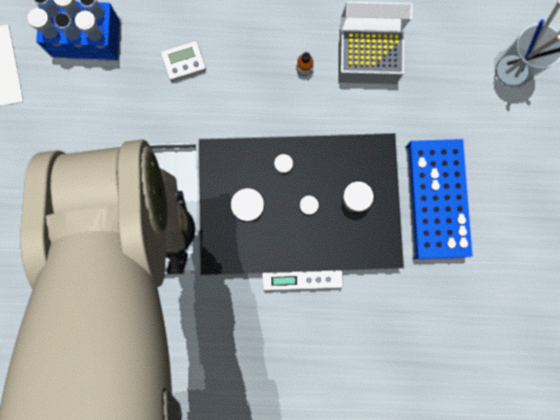

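cap_1 has left the plate, and the pot (358,196), the dish (247,204) and the other caps have not moved. Next I'll sweep cap_2.

>>> {"method": "carry_out", "body": {
  "plan": [
    [[0, 0, 0, 40, -54, 0, 18], [0, 0, 0, 70, -96, 0, 18], [0, 0, 0, 100, -138, 0, 18], [0, 0, 0, 130, -180, 0, 18], [0, 0, 0, 157, -216, 0, 18], [0, 0, 0, 157, -216, 0, 18], [0, 0, 0, 157, -216, 0, 18], [0, 0, 0, 157, -216, 0, 18], [0, 0, 0, 157, -216, -30, 18], [0, 0, 0, 157, -216, -55, 18], [0, 0, 0, 157, -216, -70, 18], [0, 0, 0, 157, -216, -80, 18], [0, 0, 0, 157, -216, -80, 18], [0, 0, 0, 157, -216, -80, 18]]
  ]
}}

```text
clock: 7.05
tcp_pos: [0.629, -0.0525, 0.0427]
orientation: [0.0, 0.685, 0.728, 0.0]
wrist_force: [-0.2, -0.9, 0.1]
finger_gap: 0.0177
grip_force: 0.0
```

>>> {"method": "carry_out", "body": {
  "plan": [
    [[0, 0, 0, 0, 6, 0, 18], [0, 0, 0, -1, 12, 0, 18], [0, 0, 0, -1, 18, 0, 18], [0, 0, 0, -1.5, 25, 0, 18], [0, 0, 0, -2, 34, 0, 18], [0, 0, 0, -2.6, 44, 0, 18], [0, 0, 0, -3.2, 54, 0, 18], [0, 0, 0, -3.8, 64, 0, 18], [0, 0, 0, -4.4, 74, 0, 18], [0, 0, 0, -5, 84, 0, 18], [0, 0, 0, -5.6, 94, 0, 18], [0, 0, 0, -6.2, 104, 0, 18], [0, 0, 0, -6.8, 114, 0, 18], [0, 0, 0, -7.4, 124, 0, 18], [0, 0, 0, -8, 134, 0, 18], [0, 0, 0, -8.6, 144, 0, 18], [0, 0, 0, -9.2, 154, 0, 18], [0, 0, 0, -9.8, 164, 0, 18], [0, 0, 0, -10.4, 174, 0, 18], [0, 0, 0, -11, 184, 0, 18]]
  ]
}}

```text
clock: 9.05
tcp_pos: [0.6183, 0.1314, 0.0423]
orientation: [0.0, 0.686, 0.728, 0.0]
wrist_force: [1.0, -0.5, 0.9]
finger_gap: 0.0179
grip_force: 0.1
```

>>> {"method": "carry_out", "body": {
  "plan": [
    [[0, 0, 0, -0.6, 10, 0, 18], [0, 0, 0, -1.2, 20, 0, 18], [0, 0, 0, -1.8, 30, 0, 18], [0, 0, 0, -2.4, 40, 0, 18], [0, 0, 0, -2.4, 40, 0, 18], [0, 0, 0, -2.4, 40, 0, 18], [0, 0, 0, -2.4, 40, 40, 18], [0, 0, 0, -2.4, 40, 80, 18], [0, 0, 0, -2.4, 40, 80, 18], [0, 0, 0, -2.4, 40, 80, 18]]
  ]
}}

```text
clock: 10.05
tcp_pos: [0.6171, 0.1702, 0.1238]
orientation: [0.001, 0.686, 0.728, 0.001]
wrist_force: [0.4, -1.1, -0.8]
finger_gap: 0.0178
grip_force: 0.0
```

```bash
python3 -c "
from h import *
look('pics/t2.png')"
```

```text
px (309, 204) 9.5 xy [547.9 -53.8] plate [ -5.8 -15.8]
px (247, 204) 16.5 xy [545.1  61.5] plate [-1.7 99.5]
px (358, 196) 15.0 xy [ 560.6 -140. ] plate [   1.8 -102.6]
```

cap_2 is off, and the pot and dish have not moved. I'll first push cap_3 sideways into the -x lane with the flat side of a finger, which keeps well clear of the pot.

>>> {"method": "carry_out", "body": {
  "plan": [
    [[0, 0, 0, -2, -45, 0, 18], [0, 0, 0, -4, -90, 0, 18], [0, 0, 0, -7, -135, 0, 18], [0, 0, 0, -10, -180, 0, 18], [0, 0, 0, -12, -221, 0, 18], [0, 0, 0, -12, -221, 0, 18], [0, 0, 0, -12, -221, 0, 18], [0, 0, 0, -12, -221, 0, 18], [0, 0, 0, -12, -221, -30, 18], [0, 0, 0, -12, -221, -55, 18], [0, 0, 0, -12, -221, -70, 18], [0, 0, 0, -12, -221, -80, 18], [0, 0, 0, -12, -221, -80, 18], [0, 0, 0, -12, -221, -80, 18]]
  ]
}}

```text
clock: 11.5
tcp_pos: [0.6041, -0.0494, 0.0424]
orientation: [0.0, 0.685, 0.729, 0.0]
wrist_force: [0.8, 0.4, -0.6]
finger_gap: 0.0179
grip_force: 0.0
```

```bash
python3 -c "
from h import *
cv2.imwrite('pics/s2.png',cv2.resize(viewer.read_camera('side')[150:350,150:420,::-1],None,fx=2.5,fy=2.5))"
```

```text
(no output)
```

View pics/s2.png

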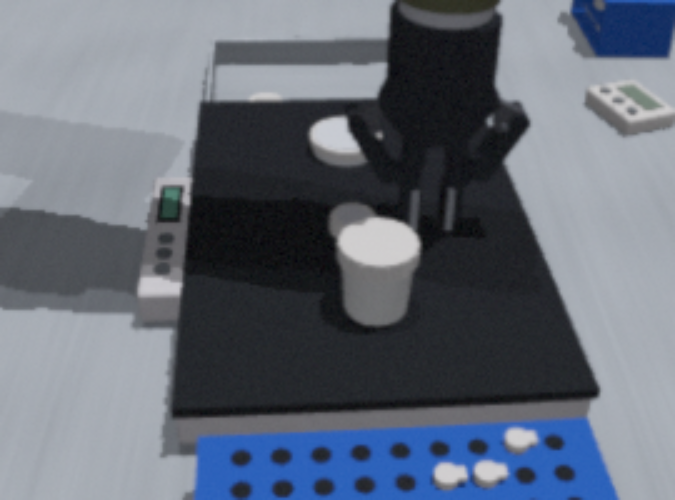

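The fingertips (410–455,215) stand beside cap_3 (350,222), clear of the pot. cap_1 shows in the tray at (265,97).

>>> {"method": "carry_out", "body": {
  "plan": [
    [[0, 0, 0, -5, -0.3, 0, 18], [0, 0, 0, -10, -0.6, 0, 18], [0, 0, 0, -15, -0.9, 0, 18], [0, 0, 0, -20, -1.2, 0, 18], [0, 0, 0, -25, -1.5, 0, 18], [0, 0, 0, -30, -1.8, 0, 18], [0, 0, 0, -35, -2.1, 0, 18], [0, 0, 0, -40, -2.4, 0, 18], [0, 0, 0, -45, -2.7, 0, 18], [0, 0, 0, -50, -3, 0, 18], [0, 0, 0, -55, -3.3, 0, 18], [0, 0, 0, -60, -3.6, 0, 18], [0, 0, 0, -65, -3.9, 0, 18], [0, 0, 0, -70, -4.2, 0, 18], [0, 0, 0, -75, -4.5, 0, 18], [0, 0, 0, -80, -4.8, 0, 18], [0, 0, 0, -85, -5, 0, 18], [0, 0, 0, -88, -5.2, 0, 18], [0, 0, 0, -91, -5.4, 0, 18], [0, 0, 0, -91, -5.4, 0, 18]]
  ]
}}

```text
clock: 13.55
tcp_pos: [0.5125, -0.0558, 0.0423]
orientation: [-0.0, 0.686, 0.728, -0.0]
wrist_force: [0.4, 0.2, -0.8]
finger_gap: 0.0179
grip_force: 0.0
```

>>> {"method": "carry_out", "body": {
  "plan": [
    [[0, 0, 0, 8, 0, 0, 18], [0, 0, 0, 8, 0, 30, 18], [0, 0, 0, 8, 0, 70, 18], [0, 0, 0, 40, 60, 90, 18], [0, 0, 0, 60, 100, 90, 18], [0, 0, 0, 60, 140, 90, 18], [0, 0, 0, 60, 180, 90, 18], [0, 0, 0, 60, 180, 90, 18], [0, 0, 0, 60, 180, 90, 18]]
  ]
}}

```text
clock: 14.45
tcp_pos: [0.5732, 0.1254, 0.132]
orientation: [0.0, 0.685, 0.729, -0.0]
wrist_force: [-0.2, -0.4, -0.6]
finger_gap: 0.0181
grip_force: 0.0
```

```bash
python3 -c "
from h import *
look('pics/t3.png')"
```

```text
px (310, 244) 9.6 xy [473.8 -58.4] plate [-80. -16.]
px (247, 204) 16.3 xy [545.5  61.6] plate [-1.3 99.5]
px (358, 196) 14.9 xy [ 560.3 -139.7] plate [   1.5 -102.3]
```

View pics/t3.png

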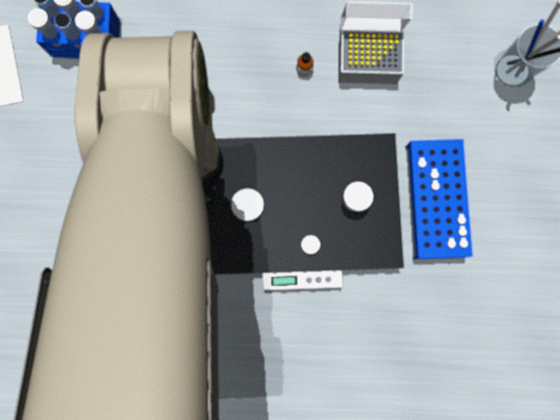

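cap_3 is now in the -x lane at (310,244), and the pot and dish have not moved.

>>> {"method": "carry_out", "body": {
  "plan": [
    [[0, 0, 0, -18, -43, 0, 18], [0, 0, 0, -36, -86, 0, 18], [0, 0, 0, -54, -130, 0, 18], [0, 0, 0, -72, -174, 0, 18], [0, 0, 0, -88, -214, 0, 18], [0, 0, 0, -96, -234, 0, 18], [0, 0, 0, -96, -234, 0, 18], [0, 0, 0, -96, -234, 0, 18], [0, 0, 0, -96, -234, 0, 18], [0, 0, 0, -96, -234, -35, 18], [0, 0, 0, -96, -234, -65, 18], [0, 0, 0, -96, -234, -80, 18], [0, 0, 0, -96, -234, -89, 18], [0, 0, 0, -96, -234, -89, 18], [0, 0, 0, -96, -234, -89, 18]]
  ]
}}

```text
clock: 16.0
tcp_pos: [0.4776, -0.1096, 0.0439]
orientation: [0.0, 0.685, 0.728, 0.0]
wrist_force: [-0.5, 0.5, -0.5]
finger_gap: 0.0182
grip_force: 0.0
```

>>> {"method": "carry_out", "body": {
  "plan": [
    [[0, 0, 0, 0, 6, 0, 18], [0, 0, 0, -1, 12, 0, 18], [0, 0, 0, -1, 18, 0, 18], [0, 0, 0, -1.5, 25, 0, 18], [0, 0, 0, -2, 34, 0, 18], [0, 0, 0, -2.6, 44, 0, 18], [0, 0, 0, -3.2, 54, 0, 18], [0, 0, 0, -3.8, 64, 0, 18], [0, 0, 0, -4.4, 74, 0, 18], [0, 0, 0, -5, 84, 0, 18], [0, 0, 0, -5.6, 94, 0, 18], [0, 0, 0, -6.2, 104, 0, 18], [0, 0, 0, -6.8, 114, 0, 18], [0, 0, 0, -7.4, 124, 0, 18], [0, 0, 0, -8, 134, 0, 18], [0, 0, 0, -8.6, 144, 0, 18], [0, 0, 0, -9.2, 154, 0, 18], [0, 0, 0, -9.8, 164, 0, 18], [0, 0, 0, -10.4, 174, 0, 18], [0, 0, 0, -11, 184, 0, 18]]
  ]
}}

```text
clock: 18.0
tcp_pos: [0.4659, 0.075, 0.0433]
orientation: [0.0, 0.686, 0.728, 0.0]
wrist_force: [0.3, -0.2, 0.4]
finger_gap: 0.0181
grip_force: 0.1
```

>>> {"method": "carry_out", "body": {
  "plan": [
    [[0, 0, 0, -0.6, 10, 0, 18], [0, 0, 0, -1.2, 20, 0, 18], [0, 0, 0, -1.8, 30, 0, 18], [0, 0, 0, -2.4, 40, 0, 18], [0, 0, 0, -3, 50, 0, 18], [0, 0, 0, -3.6, 60, 0, 18], [0, 0, 0, -4.2, 70, 0, 18], [0, 0, 0, -4.8, 80, 0, 18], [0, 0, 0, -5, 84, 0, 18], [0, 0, 0, -5, 84, 0, 18], [0, 0, 0, -5, 84, 0, 18], [0, 0, 0, -5, 84, 40, 18], [0, 0, 0, -5, 84, 80, 18], [0, 0, 0, -5, 84, 120, 18], [0, 0, 0, -5, 84, 150, 18], [0, 0, 0, -5, 84, 150, 18]]
  ]
}}

```text
clock: 19.6
tcp_pos: [0.4638, 0.1582, 0.198]
orientation: [0.003, 0.686, 0.728, 0.003]
wrist_force: [0.1, 0.7, -0.2]
finger_gap: 0.0182
grip_force: 0.0
```

>>> {"method": "carry_out", "body": {
  "plan": [
    [[0, 0, 0, 0, -45, 0, 18], [0, 0, 0, 0, -90, 0, 18], [0, 0, 0, 0, -135, 0, 18], [0, 0, 0, 0, -180, 0, 18], [0, 0, 0, 0, -225, 0, 18], [0, 0, 0, 0, -270, 0, 18], [0, 0, 0, 0, -315, 0, 18], [0, 0, 0, 0, -360, 0, 18], [0, 0, 0, 0, -390, 0, 18], [0, 0, 0, 0, -400, 0, 18], [0, 0, 0, 0, -400, 0, 18], [0, 0, 0, 0, -400, 0, 18]]
  ]
}}

```text
clock: 20.8
tcp_pos: [0.4604, -0.2409, 0.1927]
orientation: [-0.001, 0.686, 0.728, 0.0]
wrist_force: [-0.1, -0.4, -0.8]
finger_gap: 0.0177
grip_force: 0.0
```

```bash
python3 -c "
from h import *
look('pics/t4.png')"
```

```text
px (247, 204) 16.4 xy [544.9  61.9] plate [-1.9 99.8]
px (358, 196) 14.9 xy [ 559.9 -139.6] plate [   1.1 -102.1]
```

View pics/t4.png

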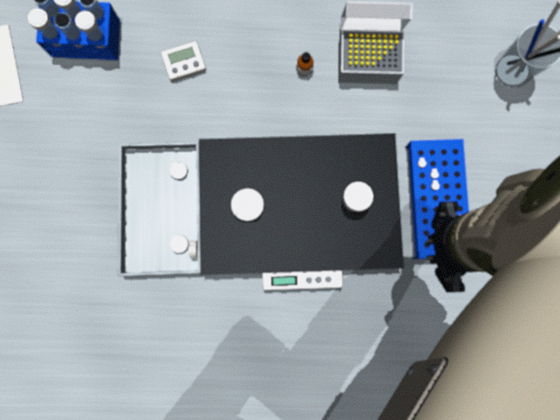

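The plate now holds only the dish and the pot. The tray has caps at (178,170) and (179,244), plus one on edge near (193,248). I'll zoom in on that one.

```bash
python3 -c "
from h import *
a=cv2.resize(viewer.read_camera('top')[215:280,115:215,::-1],None,fx=5,fy=5,interpolation=2)
b=cv2.resize(viewer.read_camera('side')[150:230,210:350,::-1],None,fx=3.57,fy=3.2,interpolation=2)
b=cv2.resize(b,(500,270)); cv2.imwrite('pics/z.png',np.vstack([a,b]))"
```

```text
(no output)
```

View pics/z.png

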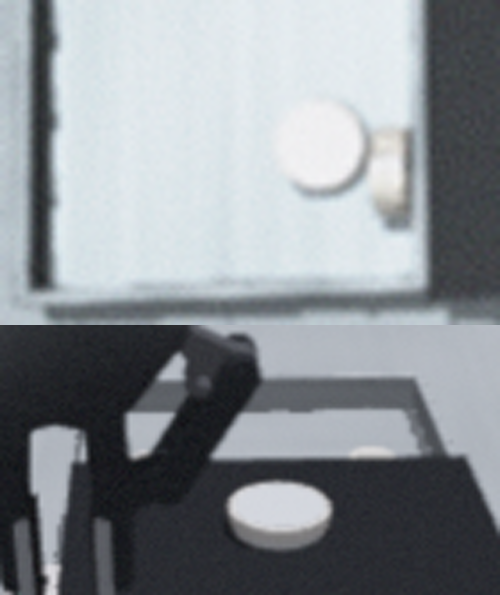

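The third cap stands on edge in the tray, held upright between cap_1 and the tray's wall. It's inside the tray, but I'll lay it down by resting shut fingertips lightly on its top and drawing them towards +y.

```bash
python3 -c "
from h import *
for p in ((189,250.5),(193,250.5),(197,250.5)): print((ray('top',p,.037)[:2]*1e3).round(1))
print('cap1',(ray('top',(179,244),.016)[:2]*1e3).round(1))"
```

```text
[456.6 167.7]
[456.8 160.3]
[457.  152.8]
cap1 [469.6 190.6]
```

>>> {"method": "carry_out", "body": {
  "plan": [
    [[0, 0, 0, 0, 45, 0, 0], [0, 0, 0, 0, 90, 0, 0], [0, 0, 0, 0, 135, 0, 0], [0, 0, 0, 0, 180, 0, 0], [0, 0, 0, 0, 225, 0, 0], [0, 0, 0, 0, 270, 0, 0], [0, 0, 0, 0, 315, 0, 0], [0, 0, 0, 0, 360, 0, 0], [0, 0, 0, 0, 400, 0, 0], [0, 0, 0, 0, 410, 0, 0], [0, 0, 0, 0, 410, 0, 0], [0, 0, 0, 0, 410, 0, 0], [0, 0, 0, 0, 410, 0, 0]]
  ]
}}

```text
clock: 22.25
tcp_pos: [0.4609, 0.1671, 0.1934]
orientation: [0.0, 0.686, 0.728, -0.0]
wrist_force: [-0.5, -0.0, 0.4]
finger_gap: -0.0001
grip_force: 0.0
```

>>> {"method": "carry_out", "body": {
  "plan": [
    [[0, 0, 0, -4, 4, -40, 0], [0, 0, 0, -4, 4, -80, 0], [0, 0, 0, -4, 4, -120, 0], [0, 0, 0, -4, 4, -140, 0], [0, 0, 0, -4, 4, -150, 0], [0, 0, 0, -4, 4, -153, 0], [0, 0, 0, -4, 4, -153, 0], [0, 0, 0, -4, 4, -153, 0]]
  ]
}}

```text
clock: 23.05
tcp_pos: [0.4582, 0.1721, 0.0417]
orientation: [0.001, 0.686, 0.728, 0.001]
wrist_force: [-0.3, 1.0, -0.4]
finger_gap: 0.0002
grip_force: 0.0
```

>>> {"method": "carry_out", "body": {
  "plan": [
    [[0, 0, 0, 0, 0, -1, 0], [0, 0, 0, 0, 0, -2, 0], [0, 0, 0, 0, 0, -2, 0]]
  ]
}}

```text
clock: 23.35
tcp_pos: [0.4571, 0.1723, 0.0386]
orientation: [0.0, 0.685, 0.728, 0.0]
wrist_force: [-0.2, -0.7, -0.7]
finger_gap: -0.0003
grip_force: 0.0
```

>>> {"method": "carry_out", "body": {
  "plan": [
    [[0, 0, 0, 0, 0, -1, 0], [0, 0, 0, 0, 0, -1, 0]]
  ]
}}

```text
clock: 23.55
tcp_pos: [0.4568, 0.1722, 0.0373]
orientation: [0.0, 0.686, 0.728, -0.0]
wrist_force: [0.8, 0.1, 0.4]
finger_gap: 0.0002
grip_force: 0.0
```

>>> {"method": "carry_out", "body": {
  "plan": [
    [[0, 0, 0, 0, 0, -1, 0], [0, 0, 0, 0, 0, -1, 0]]
  ]
}}

```text
clock: 23.75
tcp_pos: [0.4576, 0.1724, 0.0368]
orientation: [0.0, 0.686, 0.728, 0.001]
wrist_force: [0.1, 0.3, 3.7]
finger_gap: 0.0
grip_force: 1.6
```

>>> {"method": "carry_out", "body": {
  "plan": [
    [[0, 0, 0, 0, 0, -1, 0], [0, 0, 0, 0, 0, -1, 0]]
  ]
}}

```text
clock: 23.95
tcp_pos: [0.4586, 0.1727, 0.0366]
orientation: [0.001, 0.686, 0.728, 0.002]
wrist_force: [-0.7, 1.2, 8.4]
finger_gap: 0.0001
grip_force: 4.1
```

In contact at about 8 N, so I'll draw it along +y.

>>> {"method": "carry_out", "body": {
  "plan": [
    [[0, 0, 0, 0, 4, 0, 0], [0, 0, 0, 0, 8, 0, 0], [0, 0, 0, 0, 12, -1, 0], [0, 0, 0, 0, 16, -2, 0], [0, 0, 0, 0, 20, -3, 0], [0, 0, 0, 0, 25, -4, 0], [0, 0, 0, 0, 30, -4, 0], [0, 0, 0, 0, 30, -4, 0]]
  ]
}}

```text
clock: 24.75
tcp_pos: [0.4567, 0.2026, 0.031]
orientation: [-0.0, 0.685, 0.728, -0.0]
wrist_force: [-0.7, -0.4, -0.2]
finger_gap: -0.0001
grip_force: 0.0
```

>>> {"method": "carry_out", "body": {
  "plan": [
    [[0, 0, 0, 0, 0, 40, 0], [0, 0, 0, 0, 0, 80, 0], [0, 0, 0, 0, 0, 120, 0], [0, 0, 0, 0, 0, 160, 0], [0, 0, 0, 0, -45, 160, 0], [0, 0, 0, 0, -90, 160, 0], [0, 0, 0, 0, -135, 160, 0], [0, 0, 0, 0, -180, 160, 0], [0, 0, 0, 0, -225, 160, 0], [0, 0, 0, 0, -270, 160, 0], [0, 0, 0, 0, -315, 160, 0], [0, 0, 0, 0, -360, 160, 0], [0, 0, 0, 0, -400, 160, 0], [0, 0, 0, 0, -430, 160, 0], [0, 0, 0, 0, -430, 160, 0], [0, 0, 0, 0, -430, 160, 0]]
  ]
}}

```text
clock: 26.35
tcp_pos: [0.4564, -0.2283, 0.1909]
orientation: [-0.001, 0.686, 0.727, 0.0]
wrist_force: [-0.2, -0.2, -0.2]
finger_gap: 0.0
grip_force: 0.0
```

```bash
python3 -c "
from h import *
look()
cv2.imwrite('pics/z2.png',cv2.resize(viewer.read_camera('top')[135:285,110:410,::-1],None,fx=2.6,fy=2.6,interpolation=2))"
```

```text
px (247, 204) 16.3 xy [545.2  61.9] plate [-1.6 99.8]
px (358, 196) 14.8 xy [ 560.6 -139.9] plate [   1.8 -102.5]
```

View pics/z2.png

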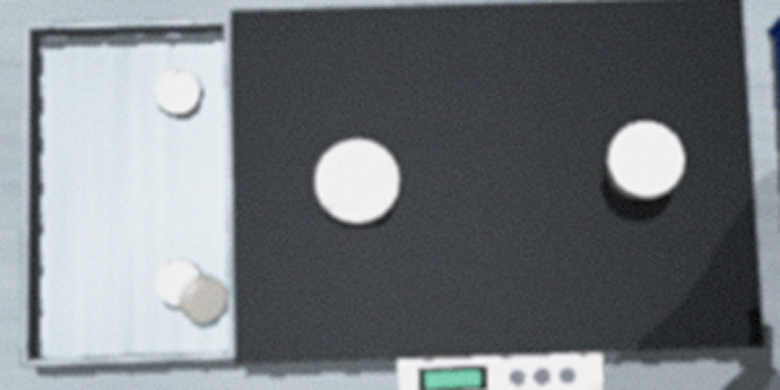

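cap_3 now lies over on cap_1, inside the tray at (203,299). The pot and dish are where they started, so I'm handing in.

```bash
python3 -c "
from h import *
print(order.hand_in())"
```

```text
the job is handed in; nothing more can be done
None
```

All three caps were swept off the plate into the discard tray, the pot and dish stand where they were, and the job is handed in at about 26 s; cap_3 landed on edge in the tray, so I tipped it over with the fingertips and it now leans on cap_1.

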